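# Lock the tube block into the bench shaker

## Task

Set the aluminium tube block that has the ear into the T-shaped pocket of the bench shaker, ear in the narrow slot, so that it lies flat and fully home, lowering it in rather than dropping it, and let go of it. Then put the steel lock pin from the accessory stand down through the ear into the shaker until its collar rests on the ear. Do not shift or knock over anything else on the bench.

Things in the scene. Friction and masses are not known exactly. Their poses are not given: they have to be found in the camera images.
- shaker: White bench shaker, fixed, 230 (x) x 150 (y) mm, body 40 mm high; on it an aluminium platform, x -65 to 105, y -55 to 55 mm, top at 76 mm, with a T-shaped pocket. At the -x end a low display and knob, at most 52 mm high. Origin: on the bench, below the centre of the pocket's wide part; x points along the pocket to its narrow slot, z up.
- pocket (a point): Centre of the floor of the pocket's wide part, 62 mm above the bench; axes as the shaker's. Wide part 82.4 (x) x 52.4 (y) mm, centred here; narrow slot 29 mm wide (y), from there on to x = 85.5 mm. Flat floor; walls 14 mm high, the top 3 mm a 45-degree lead-in.
- pocket_hole (a point): Centre of the mouth of the upright round hole in the floor of the narrow slot, 62 mm beyond the pocket's centre along shaker +x, at the height of the pocket floor; hole 11.5 mm in diameter, 22 mm deep.
- block: Aluminium tube block, loose, about 0.4 kg: a body 80 (x) x 50 (y) x 45 mm (z) with eight small dark wells (2 x 4) in its top, and a flat ear 26 mm wide (y) and 12 mm thick on its +x end, level with the underside, reaching from x = 40 to 84 mm. It starts flat on the bench. Origin: centre of the underside of the 80 x 50 body; x towards the ear, z up.
- ear_hole (a point): Centre, at the ear's top face, of the upright through hole in the ear: x = 62 mm, y = 0, z = 12 mm in the block's frame; 12.5 mm in diameter, 12 mm deep.
- stand: Grey plastic accessory stand, fixed, 45 (x) x 160 (y) x 40 mm (z), with three round upright holes (11.5 mm diameter, 36 mm deep) at y = -50, 0 and 50 mm, in which the lock pin, a stubby driver and a levelling foot stand in any order. Origin: centre of its underside.
- pin: Steel lock pin, loose, 0.05 kg, standing in one of the stand's holes: from its lower end a shaft 9 mm in diameter and 30 mm long with a 3 mm tapered end, then a collar 20 mm in diameter from 30 to 34 mm, then a slim round grip 12 mm in diameter from 34 to 64 mm. Origin: the lower end of the shaft, on the axis; z along the axis towards the grip.
- driver: Bystander: stubby driver standing in the stand: shaft as the pin's, thick black round handle 24 mm in diameter from 30 to 75 mm above its lower end. Origin: lower end.
- foot: Bystander: levelling foot standing in the stand: shaft as the pin's, flat black disc 32 mm in diameter from 30 to 40 mm above its lower end. Origin: lower end.
- jar: Bystander: clear jar with a lid, 48 mm in diameter, 65 mm high, standing near the block's end away from the ear. Origin: centre of its underside.
- mailer: Bystander: white flat slide box, 82 (x) x 32 (y) x 20 mm, lying beside the block. Origin: centre of its underside.
- amber: Bystander: amber glass bottle, 60 mm in diameter, 140 mm high, between the robot and the work. Origin: centre of its underside.
- beaker: Bystander: clear glass beaker, 70 mm in diameter, 85 mm high, between the robot and the work. Origin: centre of its underside.
- wash: Bystander: white plastic bottle, 64 mm in diameter, 150 mm high, beyond the work. Origin: centre of its underside.
- spare: Bystander: another aluminium tube block, 90 x 60 x 45 mm, six large wells (2 x 3), without an ear. It does not fit the pocket. Origin: centre of its underside.
Mind the look-alikes: they are no part of the job. What is shaped like the block but blue is not meant.

How it is judged:
On the way, in this order (a step that is already met when the one before it is completed fails the run):
1. the tube block lies flat and fully home in the pocket, let go of, with no pin in the hole yet (horizontal distance between block and pocket below 0.003 m and z of block in the frame of pocket between -0.003 and 0.002 m and angle between block's own z axis and vertical below 0.03 rad and angle between the x axis of block and the x axis of shaker, either way round below 0.06 rad and horizontal distance between ear_hole and pocket_hole below 0.0045 m and contact force between the fingers and block below 0.3 N and horizontal distance between pin and pocket_hole above 0.02 m), for 0.3 s.
2. the lock pin is through the ear and down in the shaker's hole, the block still home (horizontal distance between block and pocket below 0.003 m and z of block in the frame of pocket between -0.003 and 0.002 m and angle between block's own z axis and vertical below 0.03 rad and angle between the x axis of block and the x axis of shaker, either way round below 0.06 rad and horizontal distance between ear_hole and pocket_hole below 0.0045 m and z of pin in the frame of pocket_hole below -0.0155 m and horizontal distance between pin and pocket_hole below 0.0035 m and angle between pin's own z axis and vertical below 0.09 rad), for 0.2 s.
At the end, for the whole second after the job is handed in: Block in the pocket: within 3 mm of centre and 2 mm of the floor, tilt < 0.03 rad, turned < 0.06 rad, ear hole within 4.5 mm of the shaker's hole. Pin: lower end over 15.5 mm below the pocket floor (18 mm is home), within 3.5 mm of the hole axis, tilt < 0.09 rad. Both at rest (all of step 2 and linear speed of each of block, pin below 0.02 m/s); the robot touches nothing.
It fails at once if the tube block is dropped: it falls faster than 0.5 m/s out of the fingers (linear speed of block above 0.5 m/s and contact force between the fingers and block below 0.2 N).
It fails at once if a bystander is shifted by more than 25 mm or knocked over (distance of any of jar, mailer, amber, beaker, wash, spare, driver, foot from where it was at the start of the episode above 0.025 m or angle between any of jar, mailer, amber, beaker, wash, spare, driver, foot's own z axis and vertical above 0.5 rad).
It also fails if it takes over 72 s, if anything falls off the work surface, if the arm or the gripper's body presses on something with over 40 N, if the wrist force passes 120 N, or if a joint passes its speed limit or range.

## Robot

A 6-joint arm with a two-finger parallel gripper is mounted at the origin on the work surface. World frame = base frame: x ahead of the robot, y to its left, z up, the work surface at z = 0. Lengths are in m, angles in rad, forces in N, time in s.
With the tool pointing down it reaches from about 0.3 to 0.875 m from the base axis. Payload 6.4 kg.
Tool frame: the origin (TCP) lies on the centre line of the jaws, within the pads' length; the fingertips stand 25 mm ahead of it and the grasp point (between the pads) lies 6 mm ahead of it; z points along the fingers, y is the line along which they close (so a half turn about z gives the same grasp; the last joint's range is limited). The gripper opens to 85 mm and grips with 20 to 120 N. Pads are 22 mm wide; open, the fingers measure 114 mm over their backs; the gripper's body (76 mm by 85 mm) begins 54 mm behind the grasp point. The pads swing forward as they close: fully open they stand 13 mm farther back than shut.
Start: joints at [1.1, 0.181, 1.607, -0, 1.354, -0.206], TCP at [0.15, 0.555, 0.256] pointing down, gripper open.
Joint ranges: [-2.99, 2.99], [-0.89, 2.07], [0.3, 2.58], [-1.14, 4.28], [0, 2.63], [-3.12, 3.12]. Speed limits (rad/s): [2.57, 2.57, 3.01, 3.14, 3.14, 3.14].

## Interface

Orientations are given as a unit quaternion [w, x, y, z].
In Python, from bench import get_obs, camera, hand_in, spot_in gives the robot as it stands.
- The arm moves only by the shell command python3 -m jog 'ROWS'. ROWS is JSON, one flat list of numbers, 7 for each row, row after row: the shift along the tool's x, y, z in m, then the turn, a rotation vector about the tool's x, y, z in rad, then the closure, from 0 (fully open) to 1 (shut). A call has 1 to 20 rows; each row is the pose to reach, as a shift and turn from the pose commanded when the call began, along the tool's axes at that moment; what a row does not reach only later rows make up. A row lasts 1/8 s, in which the tool goes at most 62.5 mm and 10.7 degrees, less where a joint would pass 70% of its speed; a pose out of reach is approached as far as the arm can. A call with a gripper value outside its range is refused whole. The fingers move at their own pace and stop on an object; the grip force is fixed at half the most. Time passes only in rows, so rows that repeat a pose let the fingers close. It gives the time, the measured TCP pose, the force, the opening and the grip force at its end, in the units of the state.
- get_obs(): the state, without advancing time (a new reading comes with each control period).
- camera(name): name is "scene" or "side" or "wrist"; returns a dict with "frame" (400x640x3 uint8, red, green, blue), "mtx" (3x3 intrinsics, pixels), "distortion" ([k1, k2, p1, p2, k3] as OpenCV has them; the pictures are not rectified), "extrinsics" (4x4, takes a point from camera to world coordinates). Camera axes: x right, y up, looking along -z (the intrinsics and any distortion apply to the point x, -y, -z); pixel columns grow to the right and rows downward; lengths in m; the calibration is good to about 2 mm. A picture is of the moment at which its call begins. There is no depth.
- hand_in(): hands the job in; it is judged then, once.
Trained networks look in a picture, given as the dict that the camera call returned (one of the last four; its "shot" number tells which), for a name from the list of things; names that differ only in an ending like _2 or _b are one class to them, and where a whole thing is asked for, a point or a joint stands for the part that bears it (a point fixed in the world has none). Each returns a list of dicts, best first, with "confidence" (0 to 1); they miss things now and then, are a little off and sometimes report something else, mostly with a low value. They report only what shows in the picture. A call takes as long as a camera call. They do not tell look-alikes from the thing itself.
- spot_in(picture, name): "xyz" ([x, y, z] in m, in world coordinates, good to about 4 mm: the middle of the surface that is visible of it).
The state is a dict: "time_s": time; "q": joint angles; "dq": joint speeds; "joint_efforts": joint torques, N m; "eef_pos": TCP position; "eef_rot": TCP orientation; "wrist_force": force on the tool from outside, world axes, zero at the start; "torque": the same for the moment, N m; "opening": opening from 0.0 (shut) to 1.0 (fully open); "grasp_force": force on a finger pad.
Only numpy, scipy, OpenCV 4.12 (cv2) and the standard library are available. Lean on these libraries where they do the work, as an engineer would, in place of code of your own. Each camera call takes 0.05 s, during which the arm holds its last target. There are 200 camera calls.

## Working session

There is one attempt and no reset: what is moved stays moved. The work goes in short steps, Python scripts to look and compute and a shell command to move; the robot and the scene stay as the last step left them, time stands still between calls to the robot, and variables do not carry over. Pictures are saved under pics/ and viewed, at most 10 in all, crops included, and the job is handed in when it is done.

```bash
mkdir -p pics; ls; python3 - <<'E'
from bench import *
import cv2,numpy as np
o=get_obs();print({k:np.round(o[k],3).tolist() for k in o})
fs=[]
for n in("scene","side"):
    p=camera(n);fs.append(p["frame"]);print(n,np.round(p["mtx"],1).tolist(),np.round(p["distortion"],3),np.round(p["extrinsics"],3).tolist())
    for k in("block","shaker","pocket","pocket_hole","ear_hole","stand","pin","driver","foot","jar","mailer","amber","beaker","wash","spare"):
        print(k,[(np.round(d["xyz"],3).tolist(),round(d["confidence"],2)) for d in spot_in(p,k)][:3])
    cv2.imwrite(f"pics/{n}0.png",p["frame"][:,:,::-1])
E
```

```text
pics
{'time_s': 0.0, 'q': [1.1, 0.182, 1.608, -0.0, 1.354, -0.206], 'dq': [-0.0, 0.001, 0.0, -0.002, -0.001, 0.001], 'joint_efforts': [-0.002, -44.487, -35.133, -0.0, 0.009, 0.0], 'eef_pos': [0.15, 0.554, 0.255], 'eef_rot': [-0.0, 0.132, 0.991, -0.001], 'wrist_force': [0.858, 0.737, 0.19], 'torque': [-0.028, 0.044, 0.008], 'grasp_force': 0.0, 'opening': 0.997}
scene [[397.0, 0.0, 318.2], [0.0, 397.0, 204.5], [0.0, 0.0, 1.0]] [0. 0. 0. 0. 0.] [[0.696, -0.504, 0.511, 1.031], [0.718, 0.497, -0.487, -0.454], [-0.009, 0.706, 0.708, 0.779], [0.0, 0.0, 0.0, 1.0]]
block [([0.591, 0.003, 0.045], 0.93), ([0.358, -0.017, 0.044], 0.83), ([0.486, -0.274, 0.072], 0.42)]
shaker [([0.551, 0.277, 0.067], 0.81)]
pocket [([0.369, 0.14, 0.075], 0.72), ([0.546, 0.277, 0.064], 0.71)]
pocket_hole [([0.554, 0.281, 0.059], 0.94)]
ear_hole [([0.36, -0.014, 0.038], 0.79), ([0.592, 0.007, 0.044], 0.57)]
stand [([0.51, -0.335, 0.037], 0.77), ([0.769, 0.196, 0.084], 0.18)]
pin [([0.51, -0.369, 0.055], 0.41)]
driver [([0.486, -0.272, 0.072], 0.73)]
foot [([0.497, -0.322, 0.052], 0.67), ([0.367, -0.155, 0.054], 0.2
[... 704 characters left out ...]
], 0.16)]
pocket [([0.51, 0.267, 0.054], 0.97)]
pocket_hole [([0.511, 0.267, 0.054], 0.59)]
ear_hole [([0.569, -0.002, 0.035], 0.97), ([0.332, -0.019, 0.038], 0.57)]
stand [([0.492, -0.337, 0.039], 0.65)]
pin [([0.506, -0.368, 0.054], 0.61)]
driver [([0.477, -0.279, 0.075], 0.76), ([0.51, 0.267, 0.05], 0.41)]
foot [([0.491, -0.323, 0.047], 0.74), ([0.476, 0.069, 0.042], 0.64), ([0.573, -0.002, 0.035], 0.51)]
jar [([0.476, 0.068, 0.041], 0.77)]
mailer [([0.604, 0.103, 0.022], 0.87)]
amber [([0.351, 0.134, 0.072], 0.55)]
beaker [([0.359, -0.161, 0.057], 0.95), ([0.511, 0.264, 0.049], 0.57)]
wash [([0.753, 0.192, 0.077], 0.97)]
spare [([0.74, -0.258, 0.046], 0.59), ([0.35, 0.132, 0.074], 0.21)]
```

View pics/scene0.png

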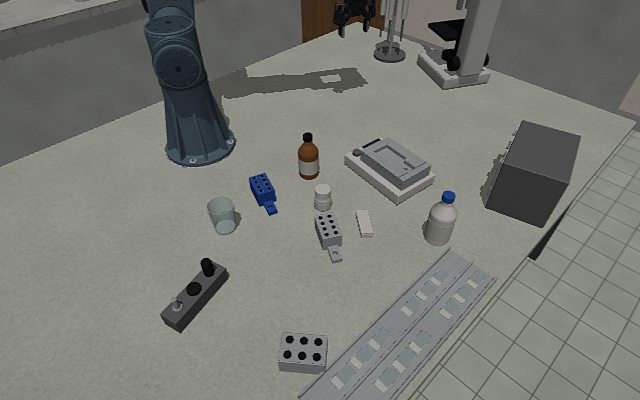

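View pics/side0.png

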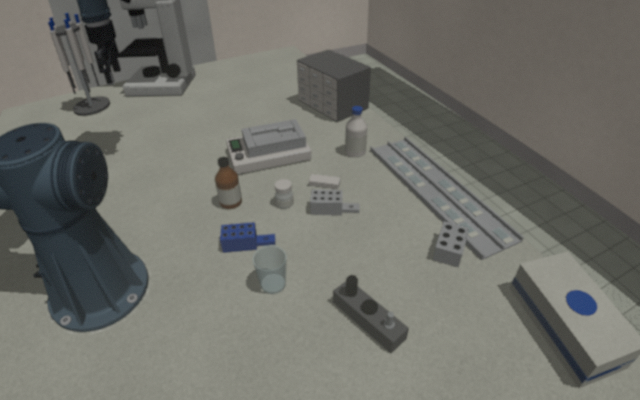

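Scene view: the wanted grey block is at (329,232) with its ear at (336,255), the jar at (322,197) and the mailer at (364,222). The blue look-alike is at (262,190). The shaker is at (388,165) with its display at the upper left, near (372,143). On the stand, the driver is at (207,267), the foot at (194,288) and the pin at (178,305). The side view shows the same layout. Next I'll find how the wrist camera is mounted.

```bash
cat > h.py <<'E'
from bench import *
import cv2,numpy as np
from scipy.spatial.transform import Rotation as R
F=np.diag([1,-1,-1.])
def tool():
    o=get_obs();return np.array(o["eef_pos"]),R.from_quat(o["eef_rot"],scalar_first=True)
def proj(p,X):
    E=p["extrinsics"];Rc=F@E[:3,:3].T
    return cv2.projectPoints(np.atleast_2d(np.float64(X)),cv2.Rodrigues(Rc)[0],-Rc@E[:3,3],p["mtx"],np.array(p["distortion"]))[0][:,0]
def ray(p,uv):
    E=p["extrinsics"];n=cv2.undistortPoints(np.float64(uv).reshape(-1,1,2),p["mtx"],np.array(p["distortion"]))[:,0]
    d=np.c_[n,np.ones(len(n))]@F@E[:3,:3].T
    return E[:3,3],d
def at(p,uv,z):
    c,d=ray(p,uv);return c+d*((z-c[2])/d[:,2])[:,None]
def go(xyz,yaw):
    """shift+rotvec to pose: pointing down, tool y axis at angle yaw(mod pi) in world; prints"""
    t,r=tool();best=None
    for a in(yaw,yaw+np.pi):
        y=np.array([np.cos(a),np.sin(a),0]);z=np.array([0,0,-1.]);T=R.from_matrix(np.c_[np.cross(y,z),y,z])
        v=(r.inv()*T).as_rotvec()
        if best is None or np.linalg.norm(v)<np.linalg.norm(best):best=v
    print("rows",np.round(r.inv().apply(np.array(xyz)-t),4).tolist(),np.round(best,4).tolist(),"q6",round(get_obs()["q"][5],2))
def snap(name,fn):
    p=camera(name);cv2.imwrite(f"pics/{fn}.png",p["frame"][:,:,::-1]);np.save(f"pics/{fn}.npy",p,allow_pickle=True);return p
def load(fn):return np.load(f"pics/{fn}.npy",allow_pickle=True).item()
E
python3 - <<'E'
from h import *
p=camera("wrist");t,r=tool();E=p["extrinsics"]
print(np.round(r.inv().apply(E[:3,3]-t),3),np.round(r.as_matrix().T@E[:3,:3],3),p["mtx"],p["distortion"])
go([0.45,0.26,0.30],np.pi/2)
go([0.5,0.0,0.30],np.pi/2)
E
```

```text
[ 0.069  0.    -0.117] [[-0.001  0.963  0.268]
 [ 1.     0.     0.001]
 [ 0.001  0.268 -0.963]] [[344.6154604    0.         317.55442776]
 [  0.         344.6154604  196.53796984]
 [  0.           0.           1.        ]] [-0.01273736  0.          0.          0.          0.        ]
rows [-0.3663, -0.2063, -0.0437] [0.0, 0.0, -0.2648] q6 -0.21
rows [-0.4826, -0.4442, -0.0437] [0.0, 0.0, -0.2648] q6 -0.21
```

```bash
python3 -m jog '[-0.35,-0.27,-0.03,0,0,-0.265,0,-0.35,-0.27,-0.03,0,0,-0.265,0,-0.35,-0.27,-0.03,0,0,-0.265,0,-0.35,-0.27,-0.03,0,0,-0.265,0,-0.35,-0.27,-0.03,0,0,-0.265,0,-0.35,-0.27,-0.03,0,0,-0.265,0,-0.35,-0.27,-0.03,0,0,-0.265,0,-0.35,-0.27,-0.03,0,0,-0.265,0,-0.35,-0.27,-0.03,0,0,-0.265,0,-0.35,-0.27,-0.03,0,0,-0.265,0,-0.35,-0.27,-0.03,0,0,-0.265,0]'
python3 - <<'E'
from h import *
p=snap("wrist","w1");print(tool()[0],get_obs()["q"])
for k in("shaker","pocket_hole","block","ear_hole","mailer","jar"):
    print(k,[(np.round(d["xyz"],3).tolist(),proj(p,d["xyz"])[0].round().tolist(),round(d["confidence"],2)) for d in spot_in(p,k)][:2])
go([0.53,0.03,0.28],np.pi/2)
E
```

```text
time_s: 3.02
eef_pos: [0.4168, 0.204, 0.2862]
eef_rot: [-0.0, -0.001, 1.0, 0.0]
wrist_force: [-0.1, -0.4, 0.3]
opening: 0.999
grasp_force: 0.0
[0.41687048 0.20389266 0.28620299] [ 1.98142896e-01 -1.01555569e-01  1.83814775e+00  1.47519537e-04
  1.40520111e+00 -1.37518456e+00]
shaker [([0.48, 0.3, 0.06], [407.0, 229.0], 0.66)]
pocket_hole [([0.481, 0.295, 0.06], [403.0, 231.0], 0.75)]
block [([0.333, 0.0, 0.047], [112.0, 85.0], 0.93), ([0.529, 0.022, 0.046], [157.0, 265.0], 0.9)]
ear_hole [([0.333, -0.0, 0.042], [113.0, 85.0], 0.98), ([0.535, 0.02, 0.047], [156.0, 270.0], 0.8)]
mailer [([0.606, 0.112, 0.019], [245.0, 310.0], 0.61)]
jar [([0.47, 0.088, 0.064], [206.0, 222.0], 0.79), ([0.483, 0.295, 0.06], [402.0, 232.0], 0.61)]
rows [-0.1124, -0.1731, 0.0063] [0.0, 0.0, 0.0007] q6 -1.38
```

View pics/w1.png

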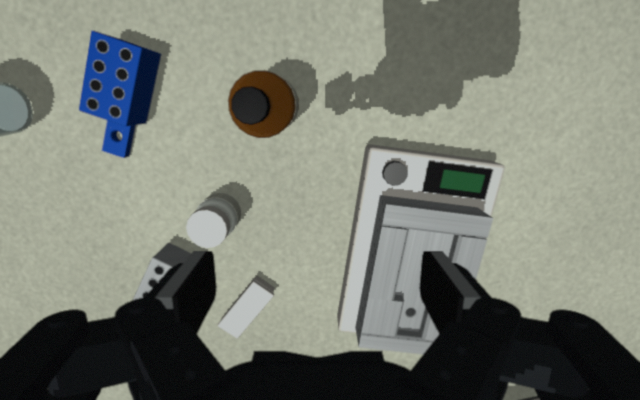

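The first wrist view has image down as world +x. The pocket lies at (380-490,190-350) with its floor hole at (410,312). The grey block at (160,275) is hidden behind a finger, so I'll move further out in x to clear both.

```bash
python3 -m jog '[-0.133,-0.04,-0.015,0,0,0,0,-0.133,-0.04,-0.015,0,0,0,0,-0.133,-0.04,-0.015,0,0,0,0,-0.133,-0.04,-0.015,0,0,0,0,-0.133,-0.04,-0.015,0,0,0,0]'
python3 - <<'E'
from h import *
p=snap("wrist","w2");print(tool()[0])
E
python3 -m jog '[0,-0.09,0,0,0,0,0,0,-0.09,0,0,0,0,0,0,-0.09,0,0,0,0,0,0,-0.09,0,0,0,0,0]'
python3 - <<'E'
from h import *
p=snap("wrist","w3");print(tool()[0])
a=load("w2")["frame"];b=p["frame"]
cv2.imwrite("pics/w23.png",cv2.resize(np.vstack([a[:300],b[:300]])[:,:,::-1],None,fx=1,fy=1))
E
```

```text
time_s: 4.0
eef_pos: [0.5493, 0.1634, 0.301]
eef_rot: [-0.001, -0.0, 1.0, 0.0]
wrist_force: [0.8, 0.2, -0.9]
opening: 0.998
grasp_force: 0.0
[0.54928725 0.16349886 0.30118287]
time_s: 4.55
eef_pos: [0.5501, 0.0738, 0.3016]
eef_rot: [0.0, -0.0, 1.0, 0.0]
wrist_force: [-0.5, 0.5, 0.2]
opening: 1.001
grasp_force: 0.0
[0.55019966 0.07405602 0.30154407]
```

View pics/w23.png

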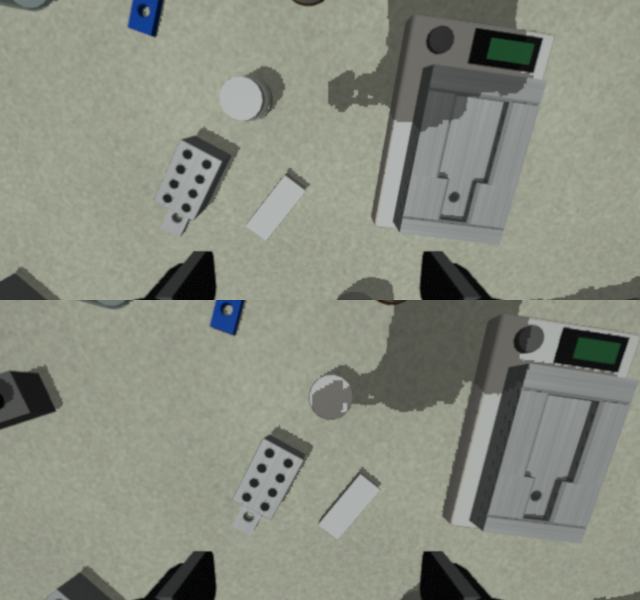

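Upper half (w2): block wells at (190,175), ear hole (178,218), pocket (440-515,95-220), floor hole (453,197). Lower half (w3): ear hole (249,217), floor hole (536,195). I'll triangulate from these and then refine by fitting model edges in both views.

```bash
cat > fit.py <<'E'
from h import *
from scipy.optimize import minimize
def seg(a,b,n=40):
    return np.linspace(a,b,n)
def poly(pts,close=True):
    pts=[np.array(q,float) for q in pts];e=list(zip(pts,pts[1:]+(pts[:1] if close else [])))
    return np.vstack([seg(a,b,max(4,int(np.linalg.norm(b-a)/.0015))) for a,b in e])
def circ(x,y,z,r):
    t=np.linspace(0,2*np.pi,40);return np.c_[x+r*np.cos(t),y+r*np.sin(t),t*0+z]
def rect(x0,x1,y0,y1,z):return [(x0,y0,z),(x1,y0,z),(x1,y1,z),(x0,y1,z)]
block=np.vstack([poly(rect(-.04,.04,-.025,.025,.045)),poly([(.04,-.013,.012),(.084,-.013,.012),(.084,.013,.012),(.04,.013,.012)],False),circ(.062,0,.012,.00625)])
def tee(z,o):
    return [(-.0412-o,-.0262-o,z),(.0412+o,-.0262-o,z),(.0412+o,-.0145-o,z),(.0855+o,-.0145-o,z),(.0855+o,.0145+o,z),(.0412+o,.0145+o,z),(.0412+o,.0262+o,z),(-.0412-o,.0262+o,z)]
shaker=np.vstack([poly(rect(-.065,.105,-.055,.055,.076)),poly(tee(.062,0)),poly(tee(.076,.003)),circ(.062,0,.062,.00575)])
def place(M,v):
    c,s=np.cos(v[2]),np.sin(v[2]);return M@np.array([[c,-s,0],[s,c,0],[0,0,1]]).T+[v[0],v[1],v[3]]
def grad(p,s):
    g=cv2.cvtColor(p["frame"],cv2.COLOR_RGB2GRAY).astype(np.float32);g=cv2.GaussianBlur(g,(0,0),s)
    m=np.hypot(cv2.Sobel(g,5,1,0),cv2.Sobel(g,5,0,1));return np.minimum(m/np.percentile(m,97),1.5).astype(np.float32)
def fit(M,v0,ps,freez=False):
    v=np.array(v0,float)
    for s in(3,1.5,.8):
        G=[grad(p,s) for p in ps]
        def f(u):
            w=v+u*[.001,.001,.01,.001]*np.array([1,1,1,0 if freez else 1])
            X=place(M,w);return -np.mean([cv2.remap(g,*[np.float32(c).reshape(-1,1) for c in proj(p,X).T],cv2.INTER_LINEAR).mean() for g,p in zip(G,ps)])
        r=minimize(f,np.zeros(4),method="Nelder-Mead",options=dict(initial_simplex=np.vstack([np.zeros(4),np.eye(4)*4*s/1.5])));v=v+r.x*[.001,.001,.01,.001]*np.array([1,1,1,0 if freez else 1])
    return v,-r.fun
def draw(p,M,v):
    im=cv2.resize(p["frame"][:,:,::-1],None,fx=3,fy=3,interpolation=cv2.INTER_CUBIC)
    for q in proj(p,place(M,v)):
        cv2.circle(im,tuple(int(c) for c in q*3+1),1,(0,0,255),-1)
    return im
E
python3 - <<'E'
from fit import *
a,b=load("w2"),load("w3")
def tri(u,w):
    A=[];B=[]
    for p,x in((a,u),(b,w)):
        c,d=ray(p,[x]);d=d[0]/np.linalg.norm(d);P=np.eye(3)-np.outer(d,d);A.append(P);B.append(P@c)
    return np.linalg.solve(sum(A),sum(B))
eh=tri((178,218),(249,217));ph=tri((453,197),(536,195));print("ear",eh,"hole",ph)
wells=at(a,[(190,175)],.045)[0];yb=np.arctan2(*(eh-wells)[1::-1]);print("wells",wells,"yaw",yb)
c4=at(a,[(432,66),(402,233),(502,243),(545,80)],.076);print(c4.round(3).tolist())
dd=(c4[1]-c4[0]+c4[2]-c4[3]);ys=np.arctan2(dd[1],dd[0]);print("yaws",ys)
vb=[eh[0]-.062*np.cos(yb),eh[1]-.062*np.sin(yb),yb,0];vs=[ph[0]-.062*np.cos(ys),ph[1]-.062*np.sin(ys),ys,0]
for fz in(1,0):
    B=fit(block,vb,[a,b],fz);S=fit(shaker,vs,[a,b],fz);print(fz,B[0].round(4),B[1],S[0].round(4),S[1])
    for n,M,v in(("b",block,vb),("s",shaker,vs)):
        for p in(a,b): print(n,fit(M,v,[p],1)[0].round(4))
    if fz: K=(B[0],S[0])
i1=draw(a,block,K[0])[360:740,420:740];i2=draw(a,shaker,K[1])[150:750,1180:1660]
cv2.imwrite("pics/ov.png",np.hstack([cv2.copyMakeBorder(i1,0,220,0,0,0),i2]))
E
```

```text
ear [ 0.62258741 -0.01175577  0.00820317] hole [0.57879691 0.30819127 0.06499834]
wells [0.55960206 0.02276166 0.045     ] yaw -0.5013242436388121
[[0.449, 0.271, 0.076], [0.616, 0.254, 0.076], [0.627, 0.362, 0.076], [0.461, 0.38, 0.076]]
yaws -0.10385370213196463
1 [ 0.5717  0.0259 -0.5383  0.    ] 0.5400164127349854 [ 0.5146  0.3187 -0.1273  0.    ] 0.4983798563480377
b [ 0.5719  0.0269 -0.4983  0.    ]
b [ 0.552   0.0288 -0.5006  0.    ]
s [ 0.5142  0.3189 -0.1276  0.    ]
s [ 0.5149  0.3186 -0.1279  0.    ]
0 [ 0.5762  0.0182 -0.5066 -0.0485] 0.6744821071624756 [ 5.146e-01  3.185e-01 -1.274e-01  5.000e-04] 0.4991879463195801
b [ 0.5719  0.0269 -0.4983  0.    ]
b [ 0.552   0.0288 -0.5006  0.    ]
s [ 0.5142  0.3189 -0.1276  0.    ]
s [ 0.5149  0.3186 -0.1279  0.    ]
```

View pics/ov.png

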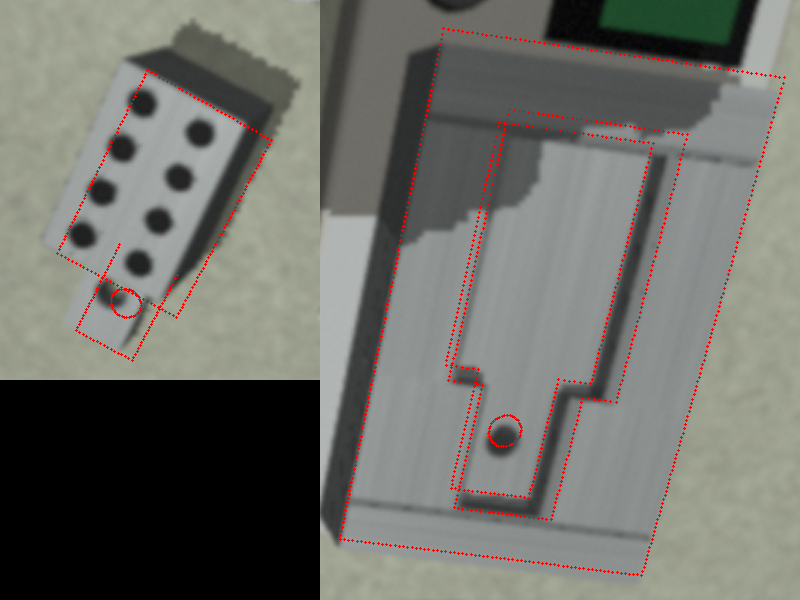

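The shaker overlay fits to about 1 mm in both views. The block's starting guess was off, because the well mean is really at about (187,181.4) in w2, so I'll refit from its well blobs.

```bash
python3 - <<'E'
from fit import *
a,b=load("w2"),load("w3")
w=[(143,104),(200,133),(122,148),(179,178),(102,192),(159,221),(83,235),(138,263)]
W=at(a,[((x+420-1)/3,(y+360-1)/3) for x,y in w],.045);c=W.mean(0);d=W[6:].mean(0)-W[:2].mean(0);y=np.arctan2(d[1],d[0])
print("wells centre",c.round(4),"yaw",y,"pitch",np.linalg.norm(d)/3,np.linalg.norm(W[1]-W[0]))
pl,pw=np.linalg.norm(d)/3,np.mean([np.linalg.norm(W[i+1]-W[i]) for i in(0,2,4,6)])
M=np.vstack([block]+[circ((i-1.5)*pl,j*pw/2,.045,.0045) for i in range(4) for j in(-1,1)])
v0=[c[0],c[1],y,0]
for fz in(1,0):
    B=fit(M,v0,[a,b],fz);print(fz,B[0].round(4),B[1])
for p in(a,b):print(fit(M,v0,[p],1)[0].round(4))
v=fit(M,v0,[a,b],1)[0]
eh=place(np.array([[.062,0,.012]]),v);print("ear hole px",proj(a,eh),proj(b,eh),"img",((111+419)/3,(295+359)/3))
cv2.imwrite("pics/ov2.png",np.hstack([draw(a,M,v)[360:740,420:740],draw(b,M,v)[360:740,640:960]]))
E
```

```text
wells centre [0.5668 0.0182 0.045 ] yaw -0.5093876605822534 pitch 0.018925557044360518 0.022522536563801196
1 [ 0.5667  0.0178 -0.5091  0.    ] 1.0700969696044922
0 [ 0.5669  0.0175 -0.5085 -0.0009] 1.0711662769317627
[ 0.5667  0.0178 -0.5115  0.    ]
[ 0.5666  0.0176 -0.506   0.    ]
ear hole px [[176.10325801 217.67821645]] [[247.78288535 216.59751359]] img (176.66666666666666, 218.0)
```

View pics/ov2.png

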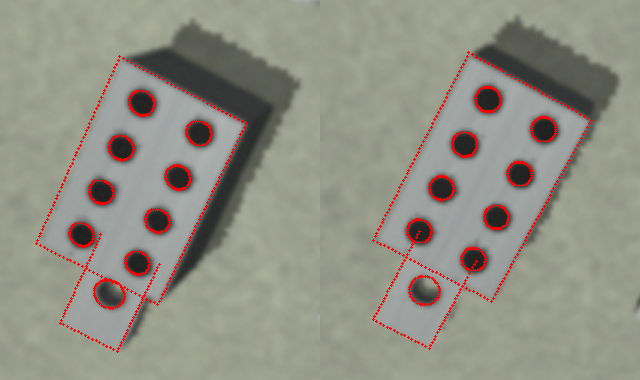

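Both overlays now fit tightly. The block is at (0.5667, 0.0178), yaw -0.509, fitted base z about -1 mm (should be 0). The pocket is at (0.5146, 0.3187), yaw -0.127, z about 0. Now I'll move over the block.

```bash
python3 - <<'E'
from h import *
go([.5702,.0159,.15],-.509+np.pi/2)
E
```

```text
rows [-0.0199, -0.0582, 0.1515] [0.0005, 0.0002, 0.5105] q6 -1.65
```

```bash
python3 -m jog '[-0.0199,-0.0582,0.1,0,0,0.5105,0.15,-0.0199,-0.0582,0.1515,0,0,0.5105,0.15,-0.0199,-0.0582,0.1515,0,0,0.5105,0.15,-0.0199,-0.0582,0.1515,0,0,0.5105,0.15,-0.0199,-0.0582,0.1515,0,0,0.5105,0.15,-0.0199,-0.0582,0.1515,0,0,0.5105,0.15,-0.0199,-0.0582,0.1515,0,0,0.5105,0.15]'
python3 - <<'E'
from h import *
go([.5702,.0159,.042],-.509+np.pi/2)
E
```

```text
time_s: 5.48
eef_pos: [0.5715, 0.015, 0.1516]
eef_rot: [0.002, 0.252, 0.968, 0.0]
wrist_force: [-0.9, -0.0, -0.9]
opening: 0.852
grasp_force: 0.0
rows [0.0019, 0.0001, 0.1096] [0.001, 0.0029, 0.0002] q6 -1.24
```

```bash
python3 -m jog '[0.001,0,0.04,0,0,0,0.15,0.0015,0,0.08,0,0.002,0,0.15,0.0015,0,0.1,0,0.002,0,0.15,0.0015,0,0.109,0,0.002,0,0.15,0.0015,0,0.109,0,0.002,0,0.15,0.0015,0,0.109,0,0.002,0,0.15,0.0015,0,0.109,0,0.002,0,1,0.0015,0,0.109,0,0.002,0,1,0.0015,0,0.109,0,0.002,0,1,0.0015,0,0.109,0,0.002,0,1,0.0015,0,0.109,0,0.002,0,1,0.0015,0,0.109,0,0.002,0,1,0.0015,0,0.109,0,0.002,0,1]'
python3 - <<'E'
from h import *
go([.5702,.0159,.042],-.509+np.pi/2)
E
```

```text
time_s: 7.1
eef_pos: [0.5703, 0.0153, 0.0422]
eef_rot: [0.0, 0.252, 0.968, 0.0]
wrist_force: [-0.7, 1.3, 5.6]
opening: 0.573
grasp_force: 64.4
rows [0.0004, 0.0005, 0.0002] [0.0009, 0.0001, -0.0013] q6 -1.24
```

```bash
python3 -m jog '[0,0,-0.02,0,0,0,1,0,0,-0.06,0,0,0,1,0,0,-0.1,0,0,0,1,0,0,-0.13,0,0,0,1,0,0,-0.15,0,0,0,1,0,0,-0.15,0,0,0,1,0,0,-0.15,0,0,0,1]'
python3 - <<'E'
from h import *
go([.5186,.3182,.17],-.1274+np.pi/2)
p=snap("side","s1")
E
```

```text
time_s: 7.98
eef_pos: [0.5686, 0.0154, 0.1898]
eef_rot: [-0.002, 0.252, 0.968, 0.0]
wrist_force: [-0.4, 0.9, -4.5]
opening: 0.573
grasp_force: 63.9
rows [0.1914, 0.2399, 0.0204] [0.0001, -0.0039, -0.3829] q6 -1.24
```

```bash
python3 -m jog '[0.02,0.025,0,0,0,-0.05,1,0.05,0.063,0,0,0,-0.12,1,0.085,0.105,0,0,0,-0.2,1,0.12,0.15,0,0,0,-0.27,1,0.15,0.19,0,0,0,-0.33,1,0.175,0.22,0.01,0,0,-0.37,1,0.1914,0.2399,0.0204,0,0,-0.3829,1,0.1914,0.2399,0.0204,0,0,-0.3829,1,0.1914,0.2399,0.0204,0,0,-0.3829,1,0.1914,0.2399,0.0204,0,0,-0.3829,1]'
python3 - <<'E'
from h import *
go([.5186,.3182,.112],-.1274+np.pi/2)
p=snap("wrist","w4");a=p["frame"][:,:,::-1];b=snap("side","s2")["frame"][:,:,::-1]
cv2.imwrite("pics/v4.png",np.hstack([cv2.resize(a,(480,300)),cv2.resize(b[80:280,180:390],(315,300))]))
E
```

```text
time_s: 9.28
eef_pos: [0.52, 0.3171, 0.1708]
eef_rot: [-0.001, 0.064, 0.998, 0.0]
wrist_force: [-0.6, -0.2, -4.9]
opening: 0.576
grasp_force: 64.2
rows [0.0014, 0.0009, 0.0588] [0.0005, -0.0018, -0.0013] q6 -1.09
```

View pics/v4.png

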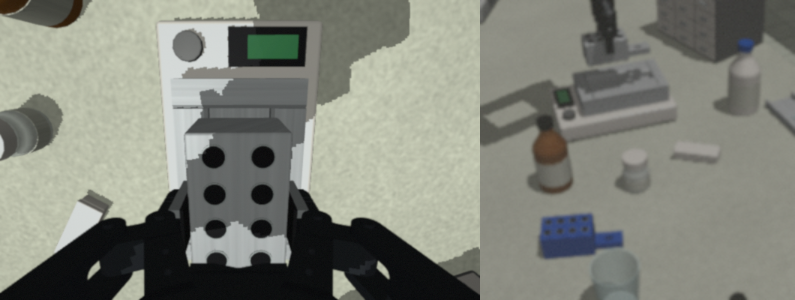

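The block hangs level over the shaker, with its wells at (213,157)-(260,260) in the left picture. I'll check its pose in the hand from this view before lowering it.

```bash
python3 - <<'E'
from fit import *
p=load("w4");t,r=tool()
W=np.vstack([circ((i-1.5)*.0189,j*.01125,.045,.0045) for i in range(3) for j in(-1,1)]+[poly([(-.04,-.025,.045),(-.04,.025,.045)],False)])
v0=[t[0]-.004,t[1],-.1274,t[2]-.042]
v,s=fit(W,v0,[p],1);print(v.round(4),s,"v0",np.round(v0,4))
l=R.from_euler("z",.1274).apply([v[0]-.5146,v[1]-.3187,0]);print("block rel pocket (local)",l.round(4),"yaw",v[2]+.1274, fit(W,v0,[p],0)[0].round(4))
E
```

```text
[ 0.5167  0.3174 -0.1171  0.129 ] 0.5926367044448853 v0 [ 0.5161  0.3172 -0.1274  0.129 ]
block rel pocket (local) [ 0.0022 -0.0011  0.    ] yaw 0.010336682340064102 [ 0.5159  0.3176 -0.1178  0.1309]
```

```bash
python3 -m jog '[0.0017,0.001,0.015,0,-0.002,0.004,1,0.0017,0.001,0.03,0,-0.002,0.004,1,0.0017,0.001,0.042,0,-0.002,0.004,1,0.0017,0.001,0.047,0,-0.002,0.004,1,0.0017,0.001,0.047,0,-0.002,0.004,1,0.0017,0.001,0.047,0,-0.002,0.004,1]'
python3 - <<'E'
from h import *
go([.5186,.3182,.104],-.1274+np.pi/2)
E
```

```text
time_s: 10.12
eef_pos: [0.5184, 0.3195, 0.1243]
eef_rot: [0.001, 0.066, 0.998, 0.001]
wrist_force: [0.9, -0.4, -4.5]
opening: 0.577
grasp_force: 64.2
rows [-0.0003, -0.0013, 0.0203] [0.0012, 0.0011, -0.0039] q6 -1.08
```

```bash
python3 -m jog '[0,-0.0006,0.004,0,0,0,1,0,-0.0006,0.008,0,0,0,1,0,-0.0006,0.011,0,0,0,1,0,-0.0006,0.014,0,0,0,1,0,-0.0006,0.014,0,0,0,1]'
```

```text
time_s: 10.75
eef_pos: [0.5208, 0.319, 0.1114]
eef_rot: [0.003, 0.066, 0.998, 0.001]
wrist_force: [7.6, 0.2, -0.8]
opening: 0.577
grasp_force: 65.0
```

The x force of +7.6 N shows the lead-in pushing the block towards +x. I'll follow it by 2 mm and continue.

```bash
python3 -m jog '[-0.002,0,-0.001,0,0,0,1,-0.002,0,0,0,0,0,1,-0.002,0,0.003,0,0,0,1,-0.002,0,0.005,0,0,0,1,-0.002,0,0.005,0,0,0,1]'
```

```text
time_s: 11.38
eef_pos: [0.5209, 0.3184, 0.1049]
eef_rot: [0.001, 0.066, 0.998, 0.0]
wrist_force: [6.5, -0.7, -3.7]
opening: 0.575
grasp_force: 64.8
```

```bash
python3 -m jog '[-0.0015,0,0,0,0,0,1,-0.0015,0,0.001,0,0,0,1,-0.0015,0,0.002,0,0,0,1,-0.0015,0,0.002,0,0,0,1]'
```

```text
time_s: 11.88
eef_pos: [0.521, 0.3182, 0.1042]
eef_rot: [-0.0, 0.066, 0.998, 0.0]
wrist_force: [-3.6, -3.9, 10.0]
opening: 0.577
grasp_force: 66.3
```

It has reached the floor: TCP z 0.104 as expected, with +10 N upward. I'll let go and rise.

```bash
python3 -m jog '[0,0,0,0,0,0,0.1,0,0,0,0,0,0,0.1,0,0,0,0,0,0,0.1,0,0,0,0,0,0,0.1,0,0,-0.03,0,0,0,0.1,0,0,-0.08,0,0,0,0.1,0,0,-0.14,0,0,0,0.1,0.04,0,-0.19,0,0,0,0.1,0.05,0,-0.2,0,0,0,0.1,0.05,0,-0.2,0,0,0,0.1,0.05,0,-0.2,0,0,0,0.1]'
python3 - <<'E'
from fit import *
p=snap("wrist","w5");print(tool()[0])
cv2.imwrite("pics/v5.png",cv2.resize(p["frame"][100:350,180:460,::-1],None,fx=2,fy=2))
W=np.vstack([block]+[circ((i-1.5)*.0189,j*.01125,.045,.0045) for i in range(4) for j in(-1,1)])
for M,z,n in((W,.062,"block"),(shaker,0,"shaker")):
    print(n,fit(M,[.5155,.3187,-.1274,z],[p],1)[0].round(4),fit(M,[.5155,.3187,-.1274,z],[p],0)[0].round(4))
E
```

```text
time_s: 13.25
eef_pos: [0.4715, 0.3242, 0.3006]
eef_rot: [-0.001, 0.066, 0.998, -0.0]
wrist_force: [-0.2, 0.1, -0.7]
opening: 0.899
grasp_force: 0.0
[0.47158786 0.3240778  0.30037025]
block [ 0.5169  0.319  -0.1312  0.062 ] [ 0.5185  0.3189 -0.1301  0.058 ]
shaker [ 0.5185  0.3204 -0.1322  0.    ] [ 0.5172  0.3195 -0.13    0.0078]
```

View pics/v5.png

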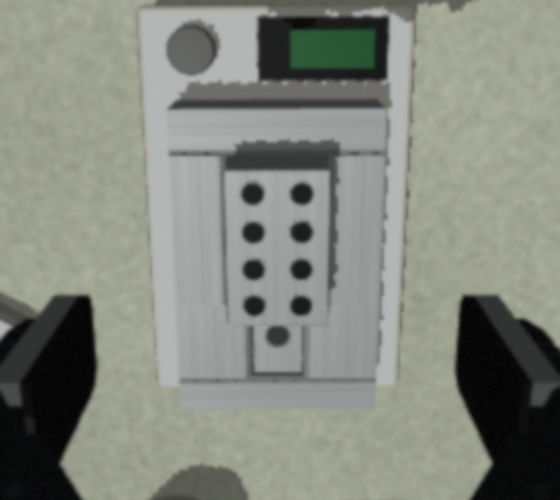

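The block is seated in the pocket with its ear in the slot (hole at (277,337) in the crop), flush and square. Next I'll look at the stand.

```bash
python3 - <<'E'
from h import *
go([.50,-.365,.27],.26)
E
```

```text
rows [-0.1189, -0.6793, 0.0309] [-0.0029, -0.0018, 1.1789] q6 -1.04
```

```bash
python3 -m jog '[-0.1189,-0.6793,0.0,0,0,1.179,0.5,-0.1189,-0.6793,0.0,0,0,1.179,0.5,-0.1189,-0.6793,0.0,0,0,1.179,0.5,-0.1189,-0.6793,0.0,0,0,1.179,0.5,-0.1189,-0.6793,0.0,0,0,1.179,0.5,-0.1189,-0.6793,0.03,0,0,1.179,0.5,-0.1189,-0.6793,0.03,0,0,1.179,0.5,-0.1189,-0.6793,0.03,0,0,1.179,0.5,-0.1189,-0.6793,0.03,0,0,1.179,0.5,-0.1189,-0.6793,0.03,0,0,1.179,0.5,-0.1189,-0.6793,0.03,0,0,1.179,0.5,-0.1189,-0.6793,0.03,0,0,1.179,0.5,-0.1189,-0.6793,0.03,0,0,1.179,0.5,-0.1189,-0.6793,0.03,0,0,1.179,0.5,-0.1189,-0.6793,0.03,0,0,1.179,0.5]'
python3 - <<'E'
from h import *
p=snap("wrist","w6")
for k in("pin","foot","driver","stand"):
    print(k,[(np.round(d["xyz"],3).tolist(),proj(p,d["xyz"])[0].round().tolist(),round(d["confidence"],2)) for d in spot_in(p,k)][:2])
cv2.imwrite("pics/v6.png",p["frame"][:,:,::-1])
E
```

```text
time_s: 15.18
eef_pos: [0.501, -0.3631, 0.2726]
eef_rot: [0.0, 0.609, 0.793, 0.0]
wrist_force: [0.6, -0.5, -0.1]
opening: 0.5
grasp_force: 0.0
pin [([0.504, -0.365, 0.054], [320.0, 175.0], 0.88)]
foot [([0.496, -0.32, 0.051], [325.0, 129.0], 0.97)]
driver [([0.483, -0.272, 0.081], [326.0, 71.0], 0.59), ([0.497, -0.322, 0.051], [325.0, 130.0], 0.39)]
stand [([0.495, -0.311, 0.041], [325.0, 118.0], 0.8)]
```

View pics/v6.png

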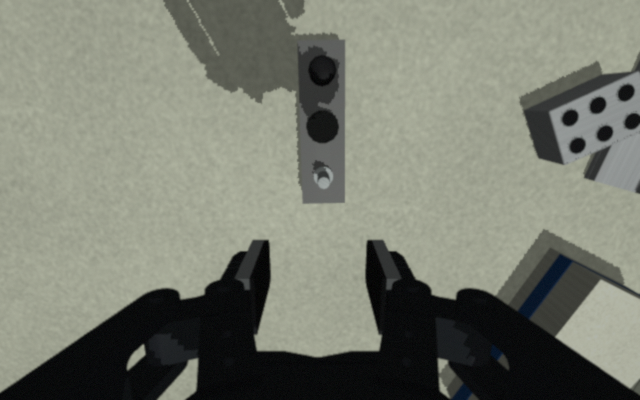

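The pin stands at (323,178), alone at the near end, with the foot at (323,126) and the driver at (322,70). I'll take a second view for its position and height.

```bash
python3 -m jog '[-0.01,0.06,0.04,0,0,0,0.5,-0.01,0.06,0.04,0,0,0,0.5,-0.01,0.06,0.04,0,0,0,0.5,-0.01,0.06,0.04,0,0,0,0.5]'
python3 - <<'E'
from fit import *
a=load("w6");b=snap("wrist","w7")
print("spot",[(np.round(d["xyz"],3).tolist(),round(d["confidence"],2)) for d in spot_in(b,"pin")][:2])
M=np.vstack([circ(0,0,.034,.010),circ(0,0,.064,.006),circ(0,0,.064,.006)])
S=np.vstack([poly(rect(-.0225,.0225,-.08,.08,.04))])
v0=[.506,-.367,0,.010]
for ps in([a],[b],[a,b]):print("pin",[x.round(4) if hasattr(x,'round') else x for x in fit(M,v0,ps,1)])
print("z free",fit(M,v0,[a,b],0))
pc=at(a,[(323,178)],.07)[0];print("click",pc.round(4))
for y0 in(.26,):
    print("stand",fit(S,[.495,-.318,y0,0],[a,b],1))
v=fit(M,v0,[a,b],1)[0]
st=fit(S,[.495,-.318,.26,0],[a,b],1)[0]
h=place(np.array([[0,-.05,.04]]),st);print("hole from stand",h)
def cr(p,v):
    q=proj(p,[v[0],v[1],.06])[0]*3;im=draw(p,np.vstack([M]),v)
    im=cv2.resize(im,None,fx=1,fy=1);x,y=int(q[0]),int(q[1]);return cv2.resize(im[y-60:y+60,x-60:x+60],(380,380))
cv2.imwrite("pics/v7.png",np.hstack([cr(a,v),cr(b,v)]))
E
```

```text
time_s: 15.92
eef_pos: [0.5609, -0.3591, 0.2337]
eef_rot: [0.001, 0.609, 0.793, 0.0]
wrist_force: [-0.7, -0.1, 0.3]
opening: 0.501
grasp_force: 0.0
spot [([0.505, -0.366, 0.054], 0.59)]
pin [array([ 0.5075, -0.3675,  0.0033,  0.01  ]), np.float64(0.8199)]
pin [array([ 0.5078, -0.3675,  0.044 ,  0.01  ]), np.float64(0.7608)]
pin [array([ 0.5076, -0.3674,  0.0178,  0.01  ]), np.float64(0.7903)]
z free (array([ 0.50739411, -0.36831937,  0.01762403,  0.00659884]), np.float64(0.7975570559501648))
click [ 0.5061 -0.364   0.07  ]
stand (array([ 0.49369561, -0.31939931,  0.28012932,  0.        ]), np.float64(0.7079935073852539))
hole from stand [[ 0.5075196  -0.36745029  0.04      ]]
```

The stand fit and the pin fit agree on (0.5076, -0.3675), with the pin's base at about 7-10 mm.

```bash
python3 - <<'E'
from h import *
go([.5076,-.3675,.12],.28)
E
```

```text
rows [0.0058, -0.0538, 0.1138] [0.0014, 0.0014, -0.0204] q6 -1.01
```

```bash
python3 -m jog '[0.0058,-0.0538,0.02,0,0,-0.02,0.6,0.0058,-0.0538,0.06,0,0,-0.02,0.6,0.0058,-0.0538,0.1138,0.001,0.001,-0.02,0.6,0.0058,-0.0538,0.1138,0.001,0.001,-0.02,0.6,0.0058,-0.0538,0.1138,0.001,0.001,-0.02,0.6,0.0058,-0.0538,0.1138,0.001,0.001,-0.02,0.6]'
python3 - <<'E'
from h import *
go([.5076,-.3675,.072],.28)
E
```

```text
time_s: 16.77
eef_pos: [0.5092, -0.3681, 0.1218]
eef_rot: [0.002, 0.601, 0.799, -0.0]
wrist_force: [0.2, -0.4, 0.5]
opening: 0.403
grasp_force: 0.0
rows [0.0012, -0.0014, 0.0498] [0.0018, 0.003, 0.0005] q6 -1.1
```

```bash
python3 -m jog '[0.0006,-0.001,0.025,0.001,0.002,0,0.6,0.0006,-0.001,0.045,0.001,0.002,0,0.6,0.0006,-0.001,0.049,0.001,0.002,0,0.6,0.0006,-0.001,0.049,0.001,0.002,0,0.6,0.0006,-0.001,0.049,0.001,0.002,0,1,0.0006,-0.001,0.049,0.001,0.002,0,1,0.0006,-0.001,0.049,0.001,0.002,0,1,0.0006,-0.001,0.049,0.001,0.002,0,1,0.0006,-0.001,0.049,0.001,0.002,0,1,0.0006,-0.001,0.049,0.001,0.002,0,1,0.0006,-0.001,0.049,0.001,0.002,0,1]'
```

```text
time_s: 18.15
eef_pos: [0.5071, -0.3669, 0.0706]
eef_rot: [-0.001, 0.601, 0.799, 0.0]
wrist_force: [0.3, 0.3, 5.4]
opening: 0.119
grasp_force: 58.5
```

It's gripped (10 mm opening, 58 N). I'll lift straight up and clear the stand.

```bash
python3 -m jog '[0,0,-0.015,0,0,0,1,0,0,-0.035,0,0,0,1,0,0,-0.07,0,0,0,1,0,0,-0.12,0,0,0,1,0,0,-0.17,0,0,0,1,0,0,-0.17,0,0,0,1,0,0,-0.17,0,0,0,1]'
python3 - <<'E'
from h import *
print(get_obs()["opening"]);go([.5784,.3109,.19],-.13+np.pi/2)
p=snap("scene","c8")
E
```

```text
time_s: 19.02
eef_pos: [0.5066, -0.3665, 0.24]
eef_rot: [-0.002, 0.601, 0.799, 0.0]
wrist_force: [-0.6, 0.3, -1.1]
opening: 0.116
grasp_force: 59.0
0.11648934161661911
rows [0.6309, 0.2565, 0.0519] [0.0005, -0.0043, -1.1604] q6 -1.1
```

```bash
python3 -m jog '[0.6309,0.2565,0,0,0,-1.16,1,0.6309,0.2565,0,0,0,-1.16,1,0.6309,0.2565,0,0,0,-1.16,1,0.6309,0.2565,0,0,0,-1.16,1,0.6309,0.2565,0,0,0,-1.16,1,0.6309,0.2565,0,0,0,-1.16,1,0.6309,0.2565,0,0,0,-1.16,1,0.6309,0.2565,0,0,0,-1.16,1,0.6309,0.2565,0,0,0,-1.16,1,0.6309,0.2565,0,0,0,-1.16,1,0.6309,0.2565,0.0,0,0,-1.16,1,0.6309,0.2565,0.05,0,-0.004,-1.16,1,0.6309,0.2565,0.05,0,-0.004,-1.16,1,0.6309,0.2565,0.05,0,-0.004,-1.16,1,0.6309,0.2565,0.05,0,-0.004,-1.16,1]'
python3 - <<'E'
from fit import *
go([.5784,.3109,.145],-.13+np.pi/2);t,r=tool();print(t,get_obs()["opening"])
p=snap("wrist","w9")
W=np.vstack([poly([(.04,-.025,.045),(-.04,-.025,.045),(-.04,.025,.045),(.04,.025,.045)],False)]+[circ((i-1.5)*.0189,j*.01125,.045,.0045) for i in range(4) for j in(-1,1)])
print("block",fit(W,[.5169,.319,-.131,.062],[p],1))
q=proj(p,[t[0],t[1],t[2]-.06])[0];e=proj(p,[.5784,.3109,.074])[0];print(q,e)
x,y=int(e[0]),int(e[1]);
cv2.imwrite("pics/v9.png",cv2.resize(p["frame"][140:400,190:450,::-1],(600,600),interpolation=cv2.INTER_CUBIC))
E
```

```text
time_s: 20.95
eef_pos: [0.58, 0.31, 0.1935]
eef_rot: [0.001, 0.066, 0.998, 0.001]
wrist_force: [0.1, -0.3, -1.3]
opening: 0.12
grasp_force: 59.0
rows [0.0018, 0.0006, 0.0485] [0.0018, 0.0029, -0.0016] q6 -1.13
[0.57999202 0.31003901 0.19350297] 0.11961953440810598
block (array([ 0.51746754,  0.31874313, -0.12513124,  0.062     ]), np.float64(0.8453213572502136))
[316.61098388 230.04980142] [317.61289331 197.45126504]
```

View pics/v9.png

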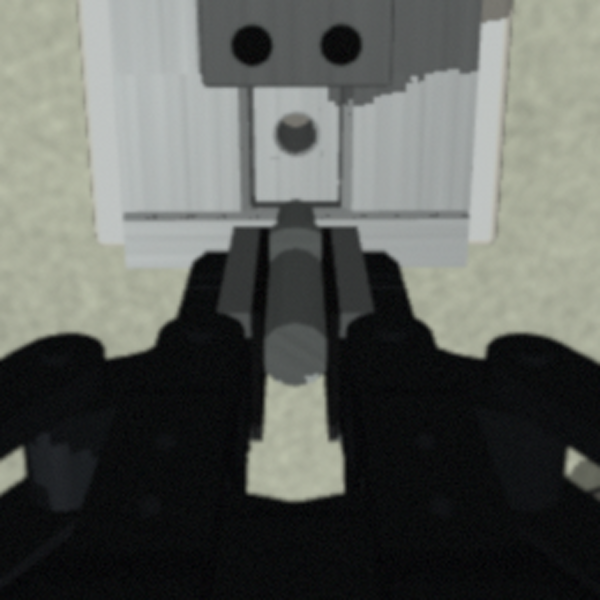

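The pin is upright in the jaws, its tip at crop (297,203), i.e. pixel (318.7,228). The ear hole is clear at crop (296,133), i.e. pixel (318.3,197.6). I'll compute the remaining offset.

```bash
python3 - <<'E'
from fit import *
p=load("w9");k=260/600
px=lambda x,y:(190+(x+.5)*k-.5,140+(y+.5)*k-.5)
h=at(p,[px(296,133)],.074)[0];tip=at(p,[px(297,201)],.132)[0]
E=p["extrinsics"];r=tool()[1]
print("hole",h.round(4),"tip far edge",tip.round(4),"cmd tcp",tool()[0].round(4))
d=r.inv().apply(h-tip);print("tool-frame hole - tipedge",d.round(4))
# shaft axis sides: columns near tip, and collar top / grip top centre
g=at(p,[px(296,355)],tool()[0][2]+.003)[0];print("grip top",g.round(4), "hole-grip tool",r.inv().apply(h-g).round(4))
# camera-derived tcp: mount offset
print("tcp from cam",(E[:3,3]-r.apply([.069,0,-.117])).round(4))
E
```

```text
hole [0.5784 0.3112 0.074 ] tip far edge [0.5788 0.3112 0.132 ] cmd tcp [0.58   0.3101 0.1935]
tool-frame hole - tipedge [ 0.0006 -0.0002  0.058 ]
grip top [0.5809 0.3105 0.1965] hole-grip tool [2.900e-03 1.000e-04 1.225e-01]
tcp from cam [0.5806 0.3105 0.1936]
```

```bash
python3 -m jog '[0.0025,0,0.02,0,0.001,0,1,0.0025,0,0.04,0,0.001,0,1,0.0025,0,0.05,0,0.001,0,1,0.0025,0,0.054,0,0.001,0,1,0.0025,0,0.058,0,0.001,0,1,0.0025,0,0.062,0,0.001,0,1,0.0025,0,0.062,0,0.001,0,1]'
```

```text
time_s: 21.88
eef_pos: [0.5763, 0.311, 0.1293]
eef_rot: [-0.0, 0.065, 0.998, 0.0]
wrist_force: [-0.9, 0.7, -0.8]
opening: 0.118
grasp_force: 59.0
```

The tip is inside the ear with no contact force. I'll continue down in small steps.

```bash
python3 -m jog '[-0.0006,0,0.004,0,0,0,1,-0.0006,0,0.008,0,0,0,1,-0.0006,0,0.012,0,0,0,1,-0.0006,0,0.015,0,0,0,1,-0.0006,0,0.015,0,0,0,1]'
```

```text
time_s: 22.5
eef_pos: [0.5772, 0.3108, 0.1142]
eef_rot: [-0.0, 0.065, 0.998, 0.0]
wrist_force: [3.0, -0.1, -2.8]
opening: 0.118
grasp_force: 59.0
```

```bash
python3 -m jog '[-0.0008,0,0.003,0,0,0,1,-0.0008,0,0.006,0,0,0,1,-0.0008,0,0.008,0,0,0,1,-0.0008,0,0.0095,0,0,0,1,-0.0008,0,0.0105,0,0,0,1,-0.0008,0,0.0105,0,0,0,1]'
```

```text
time_s: 23.25
eef_pos: [0.5777, 0.3108, 0.1046]
eef_rot: [-0.0, 0.065, 0.998, 0.0]
wrist_force: [-1.5, -0.6, 4.9]
opening: 0.119
grasp_force: 59.6
```

The collar is on the ear: TCP z 0.1046 as predicted, with an upward push of 4.9 N. Let go, rise and check.

```bash
python3 -m jog '[0,0,0,0,0,0,0.6,0,0,0,0,0,0,0.6,0,0,0,0,0,0,0.6,0,0,0,0,0,0,0.6,0,0,-0.02,0,0,0,0.6,0,0,-0.06,0,0,0,0.6,0,0,-0.11,0,0,0,0.6,0.03,0,-0.17,0,0,0,0.6,0.06,0,-0.19,0,0,0,0.6,0.06,0,-0.19,0,0,0,0.6,0.06,0,-0.19,0,0,0,0.6]'
python3 - <<'E'
from fit import *
p=snap("wrist","w10");q=camera("side")
M=np.vstack([circ(0,0,.034,.010),circ(0,0,.064,.006),circ(0,0,.064,.006)])
print("pin",fit(M,[.5785,.311,0,.044],[p],1),fit(M,[.5785,.311,0,.044],[p],0)[0])
W=np.vstack([block]+[circ((i-1.5)*.0189,j*.01125,.045,.0045) for i in range(4) for j in(-1,1)])
print("block",fit(W,[.5169,.319,-.131,.062],[p],1)[0])
for n in("pin","driver","foot","jar","mailer"):
    for c in(p,q):print(n,[(np.round(d["xyz"],3).tolist(),round(d["confidence"],2)) for d in spot_in(c,n)][:1])
E
```

```text
time_s: 24.62
eef_pos: [0.5185, 0.3183, 0.2942]
eef_rot: [0.0, 0.065, 0.998, 0.0]
wrist_force: [-0.8, -0.8, -0.4]
opening: 0.398
grasp_force: 0.0
pin (array([0.56788337, 0.31269418, 0.14601915, 0.044     ]), np.float64(0.844502866268158)) [0.57807076 0.31049978 0.07151285 0.04577094]
block [ 0.51719218  0.31892243 -0.12791184  0.062     ]
pin [([0.571, 0.31, 0.09], 0.62)]
pin []
driver []
driver [([0.476, -0.281, 0.076], 0.82)]
foot []
foot [([0.49, -0.325, 0.05], 0.64)]
jar [([0.479, 0.097, 0.062], 0.88)]
jar [([0.476, 0.07, 0.041], 0.74)]
mailer [([0.608, 0.113, 0.019], 0.55)]
mailer [([0.603, 0.103, 0.02], 0.54)]
```

The single-view fit puts the pin at (0.578, 0.3105), z 0.046. I'll confirm its height with one more view.

```bash
python3 -m jog '[0,0.07,0,0,0,0,0.6,0,0.07,0,0,0,0,0.6,0,0.07,0,0,0,0,0.6,0,0.07,0,0,0,0,0.6]'
python3 - <<'E'
from fit import *
a=load("w10");b=snap("wrist","w11")
M=np.vstack([circ(0,0,.034,.010),circ(0,0,.064,.006),circ(0,0,.064,.006)])
for z in(.044,.05,.06):print(z,fit(M,[.578,.3107,0,z],[a,b],0))
print(get_obs()["wrist_force"],get_obs()["time_s"])
E
```

```text
time_s: 25.72
eef_pos: [0.5275, 0.387, 0.2941]
eef_rot: [-0.0, 0.065, 0.998, 0.0]
wrist_force: [-0.2, -0.4, 0.7]
opening: 0.4
grasp_force: 0.0
0.044 (array([0.57805071, 0.31122675, 0.20951632, 0.01870556]), np.float64(0.8913053274154663))
0.05 (array([ 0.59833731,  0.31010397, -0.01828303,  0.00076509]), np.float64(0.7074043154716492))
0.06 (array([ 0.61334416,  0.300929  ,  0.43825816, -0.01038415]), np.float64(0.6927245259284973))
[ 0.39855902 -0.64446664  0.09427969] 25.775
```

That fit locked the grip circle onto the collar. I'll run a plain local grid around the expected pose instead.

```bash
python3 - <<'E'
from fit import *
ps=[load("w10"),load("w11")];G=[grad(p,1) for p in ps]
for nm,M in(("both",np.vstack([circ(0,0,.034,.010),circ(0,0,.064,.006)])),("top",circ(0,0,.064,.006))):
  for z in np.arange(.036,.062,.003):
    best=max((min(cv2.remap(g,*[np.float32(c).reshape(-1,1) for c in proj(p,place(M,(x,y,0,z))).T],cv2.INTER_LINEAR).mean() for g,p in zip(G,ps)),x,y) for x in np.arange(.573,.584,.001) for y in np.arange(.306,.317,.001))
    print(nm,round(z,3),np.round(best,3))
E
```

```text
both 0.036 [0.624 0.582 0.306]
both 0.039 [0.621 0.58  0.306]
both 0.042 [0.626 0.579 0.307]
both 0.045 [0.627 0.579 0.316]
both 0.048 [0.63  0.578 0.316]
both 0.051 [0.645 0.576 0.317]
both 0.054 [0.657 0.575 0.317]
both 0.057 [0.663 0.574 0.317]
both 0.06 [0.659 0.573 0.317]
top 0.036 [0.692 0.582 0.31 ]
top 0.039 [0.709 0.581 0.31 ]
top 0.042 [0.71  0.58  0.311]
top 0.045 [0.701 0.578 0.311]
top 0.048 [0.711 0.577 0.312]
top 0.051 [0.716 0.576 0.312]
top 0.054 [0.696 0.575 0.313]
top 0.057 [0.692 0.574 0.317]
top 0.06 [0.689 0.573 0.317]
```

The pin's top fits the hole's xy at z about 0.045 (home is 0.044), and the contact height during insertion agrees. Nothing is touching, so I'm handing in.

```bash
python3 -c "
from bench import *
print(hand_in())"
```

```text
the job is handed in; nothing more can be done
None
```

I handed the job in at about 26 s of the 72 s allowed: the block is in the pocket and let go of, and the lock pin is down through the ear. `hand_in()` gave no verdict; the pin's full depth rests mainly on contact force at the expected height, as the last camera height check was inconclusive.

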